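# Seat the keyed hub on the rewinder spindle

## Task

Fit the bare-metal keyed hub onto the sprung spindle of the tape rewinding stand: pick it up from the bench, lower it upright over the spindle's nose, and under light pressure turn it until the tab in its bore drops into the keyway. Then slide it fully home onto the seat disc and let go. Do not force it: stop turning once the tab has dropped in, and never press the spring down to its stop or wrench the spindle round against its brake. Leave the spool, the carton and the tape roll where they are.

Things in the scene. Friction and masses are not known exactly. Their poses are not given: they have to be found in the camera images.
- stand: Rewinding stand fixed to the bench: grey base plate 130 x 130 x 12 mm, round grey housing (radius 32 mm, top 45 mm up), upright steel spindle on its z axis. Origin: centre of the base's underside; z up. -x is its front, marked by a small steel lug. The spindle sinks on a spring: starts at about 6 N, then 1 N per mm, hard stop at 16 mm (22 N). A brake (0.9 N m) keeps it from turning.
- seat (a point): Centre of the top face of the spindle's seat disc (radius 30 mm), where the hub's underside must finally rest; 69 mm above the bench unloaded, sinks and rises with the spindle. Axes as the stand's (they do not show the keyway).
- shoulder (a point): Centre of the shoulder on top of the keyed shaft (radius 16 mm, 22 mm long), 22 mm above the seat disc. One keyway, 9 mm wide, 4 mm deep, runs down the whole shaft, open at the shoulder. Its direction is NOT reported: it lies up to 0.6 rad (34 degrees) either side of the stand's -x axis; find it by turning the hub, or see it.
- nose_tip (a point): Tip of the spindle's plain nose, 26 mm above the shoulder (117 mm above the bench unloaded). Nose radius 11.5 mm, tapering to 6 mm over its top 7 mm.
- hub_mid (a point): Centre of the loose hub, half-way up on its axis (z up). Bare aluminium, 46 mm tall, 0.14 to 0.28 kg: flange of radius 36 mm, 8 mm thick, at the bottom; above it a round neck of radius 25 mm up to the top, to be gripped across its 50 mm diameter in any direction.
- hub: The same hub; origin at the centre of its underside, same axes. Bore radius 17.5 mm, right through. One tab, 7 mm wide, stands in the bore on the hub's own -x side from the underside to 44 mm up, inner face 13 mm from the axis; a dark dimple on the flange marks that side. It clears the nose, lands on the shoulder, and drops into the keyway only when it points along it within about 4 degrees.
- spool_mid (a point): Centre of a white thread spool, 33 mm diameter, 50 mm tall, standing; a bystander.
- carton_mid (a point): Centre of a small flat white carton, 51 x 75 x 24 mm; a bystander.
- tape_roll_mid (a point): Centre of a black tape roll lying flat, about 70 mm across, 20 mm high; a bystander.

How it is judged (in metres and radians):
On the way, in this order (a step that is already met when the one before it is completed fails the run):
1. the hub has been lifted clear of the bench (height (world z) of hub_mid above 0.06 m), for 0.1 s.
2. the hub is upright round the spindle's nose, not yet home (horizontal distance between hub_mid and seat below 0.008 m and z of hub in the frame of seat between 0.006 and 0.04 m and angle between hub's own z axis and vertical below 0.2 rad), for 0.1 s.
At the end, for the whole second after the job is handed in: The hub is right way up (within 0.08 rad), on the spindle axis (within 4 mm), its underside home on the seat disc (within 3 mm), released and at rest (z of hub in the frame of seat between -0.003 and 0.003 m and horizontal distance between hub and seat below 0.004 m and angle between hub's own z axis and vertical below 0.08 rad and linear speed of hub below 0.02 m/s); the robot touches nothing.
It fails at once if the hub and the stand (its spindle included) press on each other with more than 40 N (spring bottomed, or the spindle wrenched round by the tab) (contact force between hub and stand above 40 N).
It fails at once if the sprung spindle is pressed down to its stop (sunk more than 15 mm of its 16) (z of seat in the frame of stand below 0.054 m).
It fails at once if the thread spool is moved more than 20 mm (distance of spool_mid from where it was at the start of the episode above 0.02 m).
It fails at once if the small carton is moved more than 20 mm (distance of carton_mid from where it was at the start of the episode above 0.02 m).
It fails at once if the tape roll is moved more than 20 mm (distance of tape_roll_mid from where it was at the start of the episode above 0.02 m).
It also fails if it takes over 67 s, if anything falls off the work surface, if the arm or the gripper's body presses on something with over 40 N, if the wrist force passes 120 N, or if a joint passes its speed limit or range.

## Robot

A 7-joint arm with a two-finger parallel gripper is mounted at the origin on a cart in front of the work surface, level with it; the furniture and walls round the work are solid. World frame = base frame: x ahead of the robot, y to its left, z up, the work surface at z = 0. Lengths are in m, angles in degrees, forces in N, time in s.
With the tool pointing down it reaches from about 0.425 to 0.875 m from the base axis. Payload 4.7 kg.
Tool frame: the origin (TCP) lies between the finger pads; the fingertips stand 8 mm ahead of it and the grasp point (between the pads) lies 11 mm behind it; z points along the fingers, y is the line along which they close (so a half turn about z gives the same grasp; the last joint's range is limited). The gripper opens to 87 mm and grips with 3 to 60 N. Pads are 19 mm wide; open, the fingers measure 117 mm over their backs; the gripper's body (75 mm by 190 mm) begins 51 mm behind the grasp point.
Start: joints at [75.579, 18.392, -4.016, 83.108, 1.295, 78.541, -3.26], TCP at [0.171, -0.627, 0.231] pointing down, gripper open.
Joint ranges: [-163.93, 163.93], [-17.29, 119.83], [-79.2, 71.16], [3.27, 140.29], [-89.18, 269.18], [5.43, 117.66], [-154.24, 154.24]. Speed limits (degrees/s): [147.25, 147.25, 180, 180, 180, 180, 180].

## Interface

Orientations are given as [roll, pitch, yaw] about the fixed x, y, z axes, in that order (R = Rz(yaw) Ry(pitch) Rx(roll)).
In Python, from cell import env, viewer gives the robot as it stands. The module is installed in compiled form; this text tells all that it offers.
- The arm moves only by the tool arm_command, never from a script. Its argument "series" is a list of rows, each a list of 2 entries, a list of its own where there are three numbers: the shift along the tool's x, y, z in mm, then the turn about the tool's z in rad. A call has exactly 5 rows; each row is the pose to reach, as a shift and turn from the pose commanded when the call began, along the tool's axes at that moment; what a row does not reach only later rows make up. A row lasts 1/10 s, in which the tool goes at most 50 mm and 8.59 degrees, less where a joint would pass 70% of its speed; a pose out of reach is approached as far as the arm can. A call with a gripper value outside its range is refused whole. "grip" is the gripper command: -1 is fully open, 1 is shut, values between are in proportion, set as the call begins (left out, the last holds). The fingers move at their own pace and stop on an object; "grip_force" is the grip in N (left out, the last holds). Time passes only in rows, so rows that repeat a pose let the fingers close, or fill a call up. It gives the time, the measured TCP pose, the force, the opening and the grip force at its end, in the units of the state.
- env.get_obs(): the state, without advancing time (a new reading comes with each control period).
- viewer.read_camera(name): name is "scene" or "top" or "wrist"; returns (picture, depth): 480x640x3 uint8, blue, green, red; 480x640 float32, m along the optical axis (not along the pixel's ray), 0 where there is no reading.
- viewer.calibration(name): a dict with "K" (3x3 intrinsics, pixels), "T" (4x4, takes a point from camera to world coordinates); the wrist camera has in their place "hand_eye" (4x4, takes a point from camera to tool coordinates, whose origin is the TCP and whose axes are the flange's). Camera axes: x right, y up, looking along -z (the intrinsics and any distortion apply to the point x, -y, -z); pixel columns grow to the right and rows downward; lengths in m; the calibration is good to about 2 mm. A picture is of the moment at which its call begins: read the wrist's pose just before it. calibration takes no time and is no camera call.
- env.sign_off(): hands the job in; it is judged then, once.
The state is a dict: "time_s": time; "qpos": joint angles; "joint_velocities": joint speeds; "effort": joint torques, N m; "tool_pos": TCP position; "tool_rot": TCP orientation; "force": force on the tool from outside, world axes, zero at the start; "wrist_torque": the same for the moment, N m; "grip_width": finger opening in m; "grasp_force": force on a finger pad.
Only numpy, scipy, OpenCV 4.12 (cv2) and the standard library are available. Lean on these libraries where they do the work, as an engineer would, in place of code of your own. Each camera call takes 0.05 s, during which the arm holds its last target. There are 200 camera calls.

## Working session

There is one attempt and no reset: what is moved stays moved. The work goes in short steps, Python scripts to look and compute and a tool call to move; the robot and the scene stay as the last step left them, time stands still between calls to the robot, and variables do not carry over. Pictures are saved under pics/ and viewed, at most 10 in all, crops included, and the job is handed in when it is done.

Besides the shell and the picture viewer there is one more tool, called after "Request:" by a JSON object that holds its "fn" and its "kwargs", one argument or row to a line. arm_command: Moves the arm, as the interface text tells. Its arguments: {"type":"object","properties":{"series":{"type":"array"},"grip":{"type":"number"},"grip_force":{"type":"number"}},"required":["series"]}

```bash
mkdir -p pics; python3 - <<'E'
from cell import env, viewer
import cv2,numpy as np
o=env.get_obs();print({k:np.round(v,4).tolist() for k,v in o.items()})
ims=[]
for n in("scene","top"):
    p,d=viewer.read_camera(n);c=viewer.calibration(n);print(n,{k:np.round(v,4).tolist() for k,v in c.items()})
    np.savez(f"{n}0.npz",p=p,d=d,**{k:v for k,v in c.items() if k in("K","T")});cv2.imwrite(f"pics/{n}0.png",p)
c=viewer.calibration("wrist");print({k:np.round(v,4).tolist() for k,v in c.items()})
E
```

```text
{'time_s': 0.0, 'qpos': [75.5778, 18.4403, -4.0161, 83.1737, 1.2945, 78.5429, -3.2609], 'joint_velocities': [0.0041, -0.0531, 0.0702, 0.0399, -0.0552, -0.1089, -0.0159], 'effort': [0.0008, -49.1279, -0.404, -31.252, -0.064, 0.0437, 0.0001], 'tool_pos': [0.1706, -0.6267, 0.2295], 'tool_rot': [-179.8883, 0.0051, 15.2315], 'force': [-0.22, 0.7238, -0.2345], 'wrist_torque': [-0.0035, 0.0064, 0.0274], 'grasp_force': 0.0, 'grip_width': 0.0867}
scene {'K': [[448.4152, 0.0, 326.8075], [0.0, 448.4152, 240.2727], [0.0, 0.0, 1.0]], 'T': [[0.7258, 0.5195, -0.451, 0.2138], [-0.6878, 0.5367, -0.4887, -0.3848], [-0.0118, 0.6649, 0.7468, 0.7398], [0.0, 0.0, 0.0, 1.0]]}
top {'K': [[474.3652, 0.0, 320.2399], [0.0, 474.3652, 240.7035], [0.0, 0.0, 1.0]], 'T': [[0.0207, 0.9957, -0.0908, 0.4895], [-0.9997, 0.0217, 0.0108, 0.0489], [0.0127, 0.0906, 0.9958, 0.9573], [0.0, 0.0, 0.0, 1.0]]}
{'K': [[351.157, 0.0, 310.2594], [0.0, 351.157, 238.1764], [0.0, 0.0, 1.0]], 'hand_eye': [[0.0001, 0.9694, 0.2455, 0.0665], [1.0, 0.0001, -0.0006, -0.0], [-0.0006, 0.2455, -0.9694, -0.1545], [0.0, 0.0, 0.0, 1.0]]}
```

View pics/top0.png

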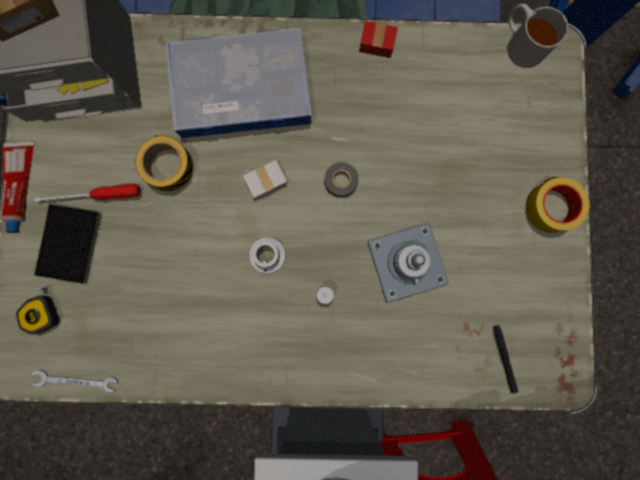

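View pics/scene0.png

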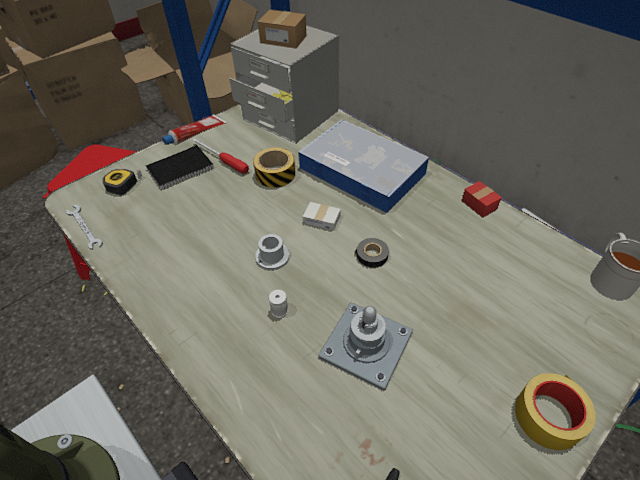

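The top view shows the hub at (267,254), the stand at (408,262), the spool at (325,296), the carton at (265,180) and the tape roll at (341,179). I'll turn these pixels into positions next.

```bash
cat > h.py <<'E'
import numpy as np,cv2
from scipy.spatial.transform import Rotation as R
def ray(K,T,uv,z):
    uv=np.atleast_2d(uv).astype(float)
    d=np.c_[(uv[:,0]-K[0,2])/K[0,0],-(uv[:,1]-K[1,2])/K[1,1],-np.ones(len(uv))]@T[:3,:3].T
    return T[:3,3]+d*((z-T[2,3])/d[:,2])[:,None]
def cloud(K,T,d):
    v,u=np.mgrid[:d.shape[0],:d.shape[1]]
    P=np.stack([(u-K[0,2])/K[0,0]*d,-(v-K[1,2])/K[1,1]*d,-d],-1)
    return P@T[:3,:3].T+T[:3,3]
def toolT(o):
    T=np.eye(4);T[:3,:3]=R.from_euler('xyz',o['tool_rot'],degrees=True).as_matrix();T[:3,3]=o['tool_pos'];return T
E
python3 - <<'E'
from h import *
for n,px in(("top",dict(hub=(267,254),stand=(408,262),spool=(325,296),carton=(265,180),tape=(341,179))),):
    f=np.load(n+"0.npz");K,T=f['K'],f['T'];C=cloud(K,T,f['d'])
    for k,uv in px.items():
        c=ray(K,T,uv,.03)[0]
        print(k,np.round(c,3))
        m=(np.hypot(C[...,0]-c[0],C[...,1]-c[1])<.07)&(f['d']>0)
        for a,b in((.004,.016),(.016,.035),(.035,.06),(.06,.08),(.08,.13)):
            P=C[m&(C[...,2]>a)&(C[...,2]<b)]
            if len(P)>5:
                (x,y),r=cv2.minEnclosingCircle(P[:,:2].astype(np.float32));print('  ',a,len(P),np.round([x,y,r],3),P.mean(0).round(3))
f=np.load("top0.npz");p=f['p']
a=cv2.resize(p[205:310,220:300],None,fx=5,fy=5,interpolation=cv2.INTER_CUBIC);b=cv2.resize(p[215:320,365:445],None,fx=5,fy=5,interpolation=cv2.INTER_CUBIC)
cv2.imwrite("pics/crop.png",np.hstack([a,b])[:600])
E
```

```text
hub [0.546 0.142 0.03 ]
   0.004 491 [0.546 0.142 0.07 ] [0.544 0.141 0.008]
   0.016 42 [0.544 0.139 0.023] [0.545 0.142 0.025]
   0.035 301 [0.546 0.144 0.025] [0.545 0.144 0.045]
stand [ 0.536 -0.134  0.03 ]
   0.004 2206 [ 0.536 -0.134  0.07 ] [ 0.536 -0.134  0.012]
   0.016 506 [ 0.536 -0.134  0.07 ] [ 0.534 -0.123  0.02 ]
   0.035 149 [ 0.533 -0.139  0.036] [ 0.528 -0.12   0.043]
   0.06 544 [ 0.537 -0.137  0.03 ] [ 0.537 -0.135  0.069]
   0.08 245 [ 0.537 -0.138  0.016] [ 0.537 -0.134  0.103]
spool [0.466 0.027 0.03 ]
   0.004 41 [0.463 0.024 0.067] [0.464 0.015 0.004]
   0.016 6 [0.474 0.033 0.015] [0.478 0.037 0.03 ]
   0.035 232 [0.47  0.028 0.016] [0.47  0.028 0.049]
carton [0.693 0.151 0.03 ]
   0.004 52 [0.692 0.155 0.067] [0.679 0.14  0.009]
   0.016 960 [0.697 0.152 0.044] [0.697 0.152 0.024]
tape [0.698 0.    0.03 ]
   0.004 98 [ 0.699 -0.002  0.067] [ 0.697 -0.     0.01 ]
   0.016 680 [ 0.702 -0.     0.034] [ 0.702 -0.001  0.019]
```

View pics/crop.png

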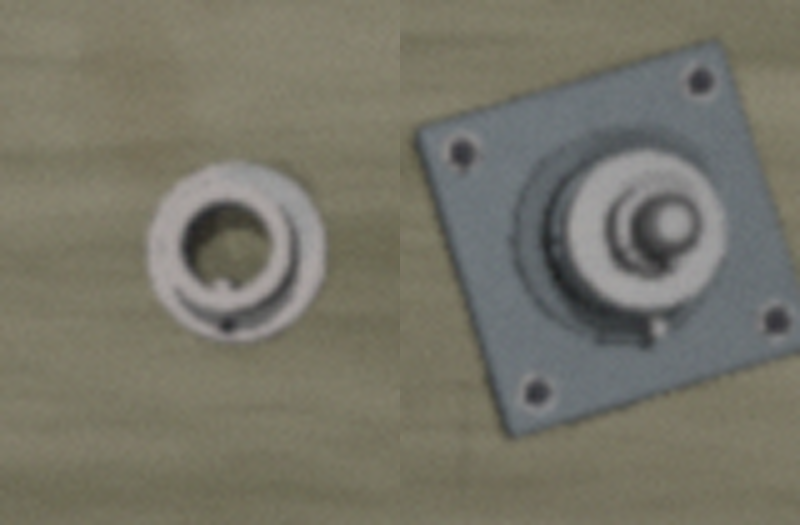

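The enlarged crop shows the hub upright, with its dimple at about (266,270), roughly toward world -x. The stand's lug is at lower right, so its yaw is about 16°. I'll move to a close view of the stand.

Request:
{"fn": "arm_command", "kwargs": {
  "series": [
    [[33, -36, 0], 0],
    [[66, -72, 0], 0],
    [[99, -107, 0], 0],
    [[132, -143, 0], 0],
    [[165, -178, 0], 0]
  ],
  "grip": -1
}}

```text
time_s: 0.6
tool_pos: [0.2837, -0.41, 0.2301]
tool_rot: [-180.0, 0.0, 15.2]
force: [1.7, -0.4, 0.2]
grip_width: 0.0869
grasp_force: 0.0
```

Request:
{"fn": "arm_command", "kwargs": {
  "series": [
    [[33, -36, 0], 0],
    [[66, -72, 0], 0],
    [[99, -107, 0], 0],
    [[132, -143, 0], 0],
    [[165, -178, 0], 0]
  ]
}}

```text
time_s: 1.1
tool_pos: [0.3959, -0.195, 0.2304]
tool_rot: [180.0, 0.0, 15.2]
force: [0.4, -1.3, 0.5]
grip_width: 0.087
grasp_force: 0.0
```

Request:
{"fn": "arm_command", "kwargs": {
  "series": [
    [[18, -20, 0], 0],
    [[36, -39, 0], 0],
    [[36, -39, 0], 0],
    [[36, -39, 0], 0],
    [[36, -39, 0], 0]
  ]
}}

```text
time_s: 1.6
tool_pos: [0.4194, -0.1511, 0.2303]
tool_rot: [180.0, 0.0, 15.1]
force: [0.1, -0.3, -0.0]
grip_width: 0.087
grasp_force: 0.0
```

```bash
python3 - <<'E'
from cell import env, viewer
from h import *
o=env.get_obs();p,d=viewer.read_camera("wrist");c=viewer.calibration("wrist");K=c['K'];T=toolT(o)@c['hand_eye']
print(o['time_s'],o['tool_pos'],o['tool_rot'],o['force'])
np.savez("w1.npz",p=p,d=d,K=K,T=T)
C=cloud(K,T,d);P=C[(d>0)&(np.hypot(C[...,0]-.537,C[...,1]+.138)<.06)]
for a,b,r0 in((.062,.074,.030),(.1,.125,.0115),(.086,.094,.016),(.04,.05,.032)):
    Q=P[(P[:,2]>a)&(P[:,2]<b)]
    if len(Q): (x,y),r=cv2.minEnclosingCircle(Q[:,:2].astype(np.float32));print(a,len(Q),x,y,r,Q.mean(0))
Ti=np.linalg.inv(T);q=Ti[:3,:3]@np.array([.537,-.138,.09])+Ti[:3,3];u,v=K[0,0]*q[0]/-q[2]+K[0,2],-K[1,1]*q[1]/-q[2]+K[1,2];print(u,v)
u,v=int(u),int(v);w=60;cv2.imwrite("pics/w1.png",cv2.resize(p[max(0,v-w):v+w,u-w:u+w],None,fx=5,fy=5,interpolation=cv2.INTER_CUBIC));print(max(0,v-w),u-w)
E
```

```text
1.6 [ 0.41940543 -0.15107585  0.23027631] [1.79998641e+02 4.38253598e-02 1.51241768e+01] [ 0.11173358 -0.31261543 -0.0245129 ]
0.062 2809 0.5360021591186523 -0.1368735432624817 0.02999291941523552 [ 0.53463269 -0.13654573  0.06942745]
0.1 879 0.5359475612640381 -0.13661494851112366 0.01161983609199524 [ 0.53483794 -0.13661137  0.11405365]
0.086 476 0.536376416683197 -0.13656705617904663 0.016433019191026688 [ 0.53208859 -0.1361731   0.09074748]
0.04 288 0.5312121510505676 -0.13643021881580353 0.03168971836566925 [ 0.51241999 -0.13539932  0.04501768]
333.25086950863226 82.28733947662315
22 273
```

View pics/w1.png

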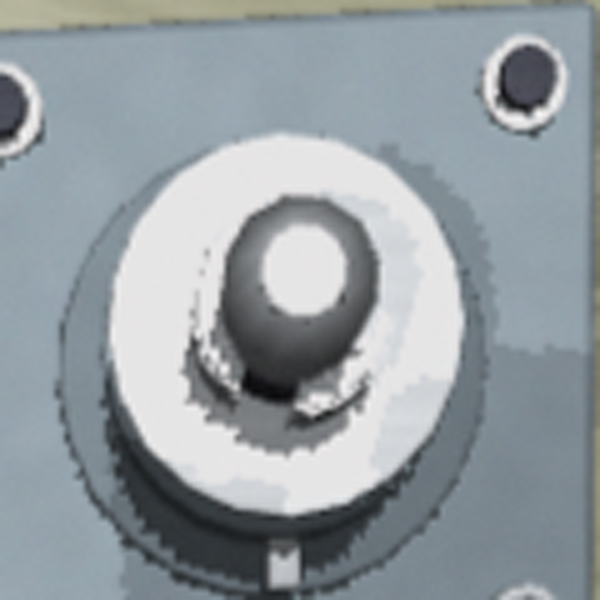

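The keyway shows clearly as a dark gap at crop (268,395), i.e. pixel about (327,101), between the two shoulder arcs. Next I'll work out its azimuth.

```bash
python3 - <<'E'
from h import *
f=np.load("w1.npz");K,T=f['K'],f['T'];c=np.array([.536,-.1367])
uv=np.array([(241,385),(241,400),(297,392),(293,415),(268,395),(285,565)])/5+[273,22]
P=ray(K,T,uv,.091);P[5]=ray(K,T,uv[5],.04)
for q in P: print(q.round(4),np.hypot(*(q[:2]-c)).round(4),np.degrees(np.arctan2(-(q[1]-c[1]),-(q[0]-c[0]))).round(1))
C=cloud(K,T,f['d']);m=(abs(C[...,2]-.091)<.003);D=C[m][:,:2]-c;r=np.hypot(*D.T);az=np.degrees(np.arctan2(-D[:,1],-D[:,0]))
s=(r>.0125)&(r<.016);print(np.histogram(az[s],bins=np.arange(-40,70,4)))
f=np.load("top0.npz");q=ray(f['K'],f['T'],(265.6,269.6),.008)[0];print(q,np.degrees(np.arctan2(-(q[1]-.144),-(q[0]-.546))))
E
```

```text
[ 0.5227 -0.1322  0.091 ] 0.0141 -18.6
[ 0.5205 -0.1328  0.091 ] 0.0159 -14.1
[ 0.524 -0.141  0.091] 0.0128 19.6
[ 0.5205 -0.1413  0.091 ] 0.0161 16.6
[ 0.5224 -0.1367  0.091 ] 0.0136 0.1
[ 0.501  -0.1485  0.04  ] 0.037 18.6
(array([7, 6, 9, 3, 4, 2, 0, 0, 0, 0, 0, 0, 0, 1, 4, 7, 6, 5, 7, 4, 7, 6,
       6, 7, 7, 7, 4]), array([-40, -36, -32, -28, -24, -20, -16, -12,  -8,  -4,   0,   4,   8,
        12,  16,  20,  24,  28,  32,  36,  40,  44,  48,  52,  56,  60,
        64,  68]))
[0.51576874 0.14642229 0.008     ] -4.581054491550608
```

Request:
{"fn": "arm_command", "kwargs": {
  "series": [
    [[19, -44, 5], 0],
    [[38, -87, 10], 0],
    [[56, -131, 15], 0],
    [[75, -174, 20], 0],
    [[93, -218, 25], 0]
  ]
}}

```text
time_s: 2.15
tool_pos: [0.4528, 0.0851, 0.2055]
tool_rot: [179.9, -0.0, 15.1]
force: [1.0, -0.7, -0.3]
grip_width: 0.0874
grasp_force: 0.0
```

Request:
{"fn": "arm_command", "kwargs": {
  "series": [
    [[19, -43, 5], 0],
    [[19, -43, 5], 0],
    [[19, -43, 5], 0],
    [[19, -43, 5], 0],
    [[19, -43, 5], 0]
  ]
}}

```text
time_s: 2.65
tool_pos: [0.4599, 0.1292, 0.2005]
tool_rot: [180.0, 0.0, 15.0]
force: [0.2, 0.2, 0.6]
grip_width: 0.087
grasp_force: 0.0
```

```bash
python3 - <<'E'
from cell import env, viewer
from h import *
o=env.get_obs();p,d=viewer.read_camera("wrist");c=viewer.calibration("wrist");K=c['K'];T=toolT(o)@c['hand_eye']
print(o['time_s'],o['tool_pos'],o['tool_rot'],o['force'])
np.savez("w2.npz",p=p,d=d,K=K,T=T)
C=cloud(K,T,d);P=C[(d>0)&(np.hypot(C[...,0]-.546,C[...,1]-.144)<.05)]
for a,b in((.043,.05),(.005,.011)):
    Q=P[(P[:,2]>a)&(P[:,2]<b)]
    (x,y),r=cv2.minEnclosingCircle(Q[:,:2].astype(np.float32));print(a,len(Q),x,y,r,Q.mean(0))
Ti=np.linalg.inv(T);q=Ti[:3,:3]@np.array([.546,.144,.03])+Ti[:3,3];u,v=int(K[0,0]*q[0]/-q[2]+K[0,2]),int(-K[1,1]*q[1]/-q[2]+K[1,2])
w=60;cv2.imwrite("pics/w2.png",cv2.resize(p[max(0,v-w):v+w,u-w:u+w],None,fx=5,fy=5,interpolation=cv2.INTER_CUBIC));print(max(0,v-w),u-w)
E
```

```text
2.65 [0.45989582 0.12924049 0.20045464] [1.79954526e+02 1.65503479e-02 1.50248747e+01] [0.21626477 0.21271199 0.59178032]
0.043 1540 0.5445737242698669 0.14559504389762878 0.025129584595561028 [0.54476595 0.14599474 0.04634836]
0.005 1876 0.5445345044136047 0.14568457007408142 0.03608967736363411 [0.54170609 0.14594279 0.00843265]
65 259
```

View pics/w2.png

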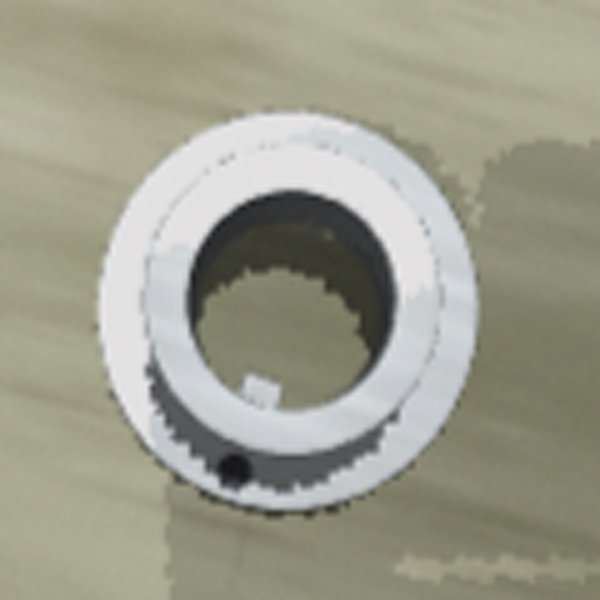

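The dimple is at crop (235,470) and the tab at (261,392), so both give the hub's yaw. I'll move above the hub and descend.

Request:
{"fn": "arm_command", "kwargs": {
  "series": [
    [[43, 3, 10], 0],
    [[86, 6, 30], 0],
    [[86, 6, 70], 0],
    [[86, 6, 105], 0],
    [[86, 6, 120], 0]
  ]
}}

```text
time_s: 3.2
tool_pos: [0.5422, 0.1462, 0.0768]
tool_rot: [-180.0, 0.3, 15.1]
force: [0.1, 0.5, -0.1]
grip_width: 0.0869
grasp_force: 0.0
```

```bash
python3 - <<'E'
from cell import env
from h import *
f=np.load("w2.npz");K,T=f['K'],f['T'];c=np.array([.5446,.1457])
for uv,z in(((235,470),.008),((261,390),.044)):
    q=ray(K,T,np.array(uv)/5+[259,65],z)[0];print(q,np.hypot(*(q[:2]-c)),np.degrees(np.arctan2(-(q[1]-c[1]),-(q[0]-c[0]))))
o=env.get_obs();print(o['tool_pos'],o['tool_rot'])
d=c-o['tool_pos'][:2];a=np.radians(o['tool_rot'][2]);print(1e3*(d[0]*np.cos(a)+d[1]*np.sin(a)),1e3*(d[0]*np.sin(a)-d[1]*np.cos(a)),1e3*(o['tool_pos'][2]-.021))
E
```

```text
[0.51431783 0.14773116 0.008     ] 0.030350215676754055 -3.837335447176585
[0.52938881 0.14674697 0.044     ] 0.01524717378200134 -3.9374080362836863
[0.54224324 0.14619941 0.07682787] [-179.97167857    0.34396153   15.13093451]
2.1446968926174117 1.0972675653612223 55.82786650501233
```

Request:
{"fn": "arm_command", "kwargs": {
  "series": [
    [[1, 0, 20], 0],
    [[1, 0, 40], 0],
    [[1, 0, 54], 0],
    [[1, 0, 58], 0],
    [[1, 0, 58], 0]
  ]
}}

```text
time_s: 3.7
tool_pos: [0.5453, 0.148, 0.0228]
tool_rot: [180.0, -0.0, 15.2]
force: [-0.1, -1.1, -0.2]
grip_width: 0.0871
grasp_force: 0.0
```

Request:
{"fn": "arm_command", "kwargs": {
  "series": [
    [[0, 0, 0], 0],
    [[0, 0, 0], 0],
    [[0, 0, 0], 0],
    [[0, 0, 0], 0],
    [[0, 0, 0], 0]
  ],
  "grip": 1,
  "grip_force": 30
}}

```text
time_s: 4.2
tool_pos: [0.5453, 0.1484, 0.0228]
tool_rot: [180.0, -0.0, 15.2]
force: [-0.2, -0.4, -1.0]
grip_width: 0.0551
grasp_force: 0.0
```

Request:
{"fn": "arm_command", "kwargs": {
  "series": [
    [[0, 0, 0], 0],
    [[0, 0, 0], 0],
    [[0, 0, 0], 0],
    [[0, 0, 0], 0],
    [[0, 0, 0], 0]
  ]
}}

```text
time_s: 4.7
tool_pos: [0.5453, 0.148, 0.0227]
tool_rot: [180.0, -0.0, 15.2]
force: [-0.5, -1.5, 3.1]
grip_width: 0.0497
grasp_force: 30.0
```

Request:
{"fn": "arm_command", "kwargs": {
  "series": [
    [[0, 0, -15], 0],
    [[0, 0, -50], 0],
    [[0, 0, -90], 0],
    [[0, 0, -130], 0],
    [[0, 0, -140], 0]
  ]
}}

```text
time_s: 5.2
tool_pos: [0.5472, 0.1505, 0.1677]
tool_rot: [-180.0, -0.4, 15.3]
force: [0.8, -0.5, -1.4]
grip_width: 0.0492
grasp_force: 30.0
```

```bash
cat > look.py <<'E'
from cell import env, viewer
from h import *
import sys
o=env.get_obs();p,d=viewer.read_camera("wrist");c=viewer.calibration("wrist");K=c['K'];T=toolT(o)@c['hand_eye']
np.savez(sys.argv[1]+".npz",p=p,d=d,K=K,T=T);print(o['time_s'],o['tool_pos'].round(4),o['tool_rot'].round(2),o['force'].round(1),o['grip_width'])
C=cloud(K,np.array(c['hand_eye']),d);m=(d>0)&(np.hypot(C[...,0],C[...,1])<.03)&(C[...,2]<.0)&(C[...,2]>-.04)
zs=C[m][:,2];print(np.histogram(zs,bins=np.arange(-.04,.002,.002)))
top=m&(abs(C[...,2]-np.median(zs))<.003);Q=C[top];print("median z",np.median(zs),"neck-top",cv2.minEnclosingCircle(Q[:,:2].astype(np.float32)))
s=np.asarray(Q);A=np.c_[s[:,:2],np.ones(len(s))];print("tilt",np.linalg.lstsq(A,s[:,2],rcond=None)[0])
cv2.imwrite(f"pics/{sys.argv[1]}.png",p)
E
python3 look.py w3
```

```text
5.2 [0.5472 0.1505 0.1677] [-180.     -0.44   15.29] [ 0.8 -0.5 -1.4] 0.04923536814405285
(array([  79,   69,   61,   57,   43,   35,    3,  936, 2468,  504,  389,
        380,  350,  326,  317,  295,  254,  229,  202,  186]), array([-4.00000000e-02, -3.80000000e-02, -3.60000000e-02, -3.40000000e-02,
       -3.20000000e-02, -3.00000000e-02, -2.80000000e-02, -2.60000000e-02,
       -2.40000000e-02, -2.20000000e-02, -2.00000000e-02, -1.80000000e-02,
       -1.60000000e-02, -1.40000000e-02, -1.20000000e-02, -1.00000000e-02,
       -8.00000000e-03, -6.00000000e-03, -4.00000000e-03, -2.00000000e-03,
        3.46944695e-17]))
median z -0.022392568034941746 neck-top ((0.0021051429212093353, -0.00044088406139053404), 0.029050281271338463)
tilt [-0.01489432 -0.0023551  -0.02312169]
```

View pics/w3.png

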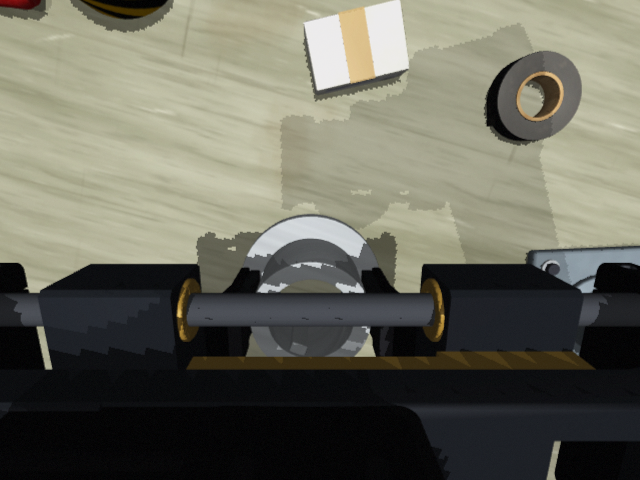

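The hub is in the fingers and upright, with its flange front rim at about (312,215). The carton and tape roll are undisturbed. I'll fit the hub's centre in the tool frame and compute the move to the spindle.

```bash
python3 - <<'E'
from h import *
from scipy.optimize import least_squares
from cell import env,viewer
f=np.load("w3.npz");K=f['K'];H=np.array(viewer.calibration("wrist")['hand_eye']);C=cloud(K,H,f['d'])
for z0,r in((.0147,.036),(-.0233,.025)):
    m=(abs(C[...,2]-z0)<.0025)&(np.hypot(C[...,0],C[...,1])<.045)&(C[...,0]>.008);P=C[m][:,:2]
    if z0<0:P=P[abs(P[:,1])<.018]
    az=np.degrees(np.arctan2(P[:,1],P[:,0]));R_=np.hypot(*P.T);rim=[]
    for a in np.arange(-60,60,5):
        s=(az>=a)&(az<a+5)
        if s.sum()>3:
            i=np.argmax(np.where(s,R_,0));rim.append(P[i])
    rim=np.array(rim);q=least_squares(lambda c:np.hypot(*(rim-c).T)-r,[0,0],loss='soft_l1',f_scale=.001);print(z0,len(P),q.x.round(4),q.fun.std().round(4),len(rim))
o=env.get_obs();t=o['tool_pos'];a=np.radians(o['tool_rot'][2]);print(t,o['tool_rot'])
d=np.array([.536,-.1367])-t[:2];print(1e3*(d[0]*np.cos(a)+d[1]*np.sin(a)),1e3*(d[0]*np.sin(a)-d[1]*np.cos(a)))
E
```

```text
0.0147 3479 [-0.0011  0.0002] 0.0001 24
-0.0233 1854 [-0.001   0.0001] 0.0009 24
[0.54703267 0.15004328 0.16709088] [179.97329065  -0.39001286  15.27333584]
-86.17809949003544 273.70927026304514
```

Request:
{"fn": "arm_command", "kwargs": {
  "series": [
    [[-14, 45, 0], -0.02],
    [[-28, 90, 0], -0.04],
    [[-42, 135, 0], -0.06],
    [[-56, 180, 0], -0.077],
    [[-70, 225, 0], -0.077]
  ]
}}

```text
time_s: 5.75
tool_pos: [0.5352, -0.0886, 0.1611]
tool_rot: [-179.9, 0.1, 19.7]
force: [0.9, -0.2, -1.6]
grip_width: 0.0493
grasp_force: 30.0
```

Request:
{"fn": "arm_command", "kwargs": {
  "series": [
    [[-11, 40, 0], 0],
    [[-11, 43, 0], 0],
    [[-11, 43, 0], 0],
    [[-11, 43, 0], 0],
    [[-11, 43, 0], 0]
  ]
}}

```text
time_s: 6.25
tool_pos: [0.5407, -0.1289, 0.1622]
tool_rot: [-179.9, 0.0, 19.8]
force: [0.6, 0.9, -1.3]
grip_width: 0.0493
grasp_force: 30.0
```

```bash
cat > err.py <<'E'
from h import *
from cell import env
o=env.get_obs();t=o['tool_pos'];a=np.radians(o['tool_rot'][2]);print(o['time_s'],t.round(4),o['tool_rot'].round(2),o['force'].round(1),o['wrist_torque'].round(2),"hub base z",t[2]-.0227)
d=np.array([.536,-.1367])-t[:2]-(R.from_euler('xyz',o['tool_rot'],degrees=True).as_matrix()@[-.0011,.0002,.02])[:2];print(1e3*(d[0]*np.cos(a)+d[1]*np.sin(a)),1e3*(d[0]*np.sin(a)-d[1]*np.cos(a)))
E
python3 err.py
```

```text
6.25 [ 0.5407 -0.1289  0.1622] [-1.7994e+02  2.0000e-02  1.9830e+01] [ 0.6  0.9 -1.3] [-0.02  0.03 -0.01] hub base z 0.1394554983596374
-5.91900870504919 5.548176254971006
```

Request:
{"fn": "arm_command", "kwargs": {
  "series": [
    [[-3, 3, 5], 0],
    [[-6, 5.5, 10], 0],
    [[-6, 5.5, 15], 0],
    [[-6, 5.5, 17], 0],
    [[-6, 5.5, 17], 0]
  ]
}}

```text
time_s: 6.75
tool_pos: [0.5367, -0.1383, 0.145]
tool_rot: [-180.0, 0.0, 19.6]
force: [-0.2, -0.6, -1.6]
grip_width: 0.0495
grasp_force: 30.0
```

```bash
python3 err.py; python3 - <<'E'
from cell import viewer
import cv2,numpy as np
a,_=viewer.read_camera("wrist");b,_=viewer.read_camera("scene")
cv2.imwrite("pics/m4.png",np.hstack([cv2.resize(a[200:400,200:420],None,fx=1.8,fy=1.8),cv2.resize(b[260:400,300:440],(400,360),interpolation=cv2.INTER_CUBIC)]))
E
```

```text
6.75 [ 0.5367 -0.1383  0.145 ] [-1.7997e+02  4.0000e-02  1.9640e+01] [-0.2 -0.6 -1.6] [ 0.02 -0.04  0.01] hub base z 0.12231813029889665
1.0360140146215544 -1.954756107071855
```

View pics/m4.png

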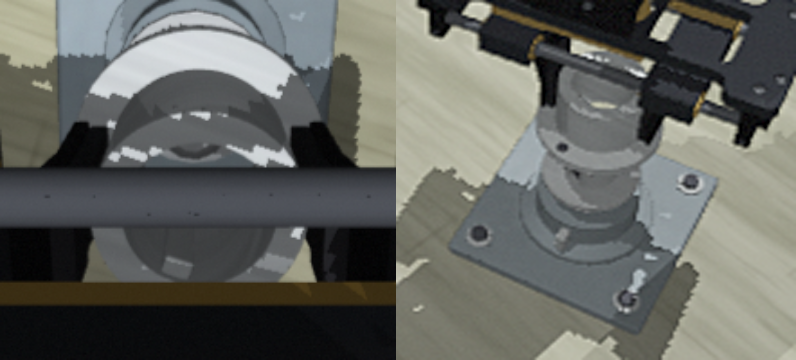

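The hub sits just above the nose, with the nose centred in the bore as seen from the wrist. I'll correct and lower gently to just above the shoulder.

Request:
{"fn": "arm_command", "kwargs": {
  "series": [
    [[1, -1.5, 2], 0],
    [[1, -1.5, 6], 0],
    [[1, -1.5, 10], 0],
    [[1, -1.5, 13], 0],
    [[1, -1.5, 13], 0]
  ]
}}

```text
time_s: 7.35
tool_pos: [0.537, -0.1367, 0.1318]
tool_rot: [-180.0, 0.1, 19.6]
force: [-0.8, 0.6, -1.8]
grip_width: 0.0494
grasp_force: 30.0
```

```bash
python3 err.py
```

```text
7.35 [ 0.537  -0.1367  0.1318] [-1.7996e+02  5.0000e-02  1.9640e+01] [-0.8  0.6 -1.8] [-0.01 -0.02  0.02] hub base z 0.10913651959504705
0.19815317308242075 -0.4905097667401288
```

Request:
{"fn": "arm_command", "kwargs": {
  "series": [
    [[0, -0.5, 3], 0],
    [[0, -0.5, 7], 0],
    [[0, -0.5, 11], 0],
    [[0, -0.5, 14], 0],
    [[0, -0.5, 14], 0]
  ]
}}

```text
time_s: 7.85
tool_pos: [0.5368, -0.1362, 0.1179]
tool_rot: [-180.0, 0.0, 19.6]
force: [0.6, 0.2, -1.9]
grip_width: 0.0495
grasp_force: 30.0
```

Request:
{"fn": "arm_command", "kwargs": {
  "series": [
    [[0, 0, 1], 0],
    [[0, 0, 2], 0],
    [[0, 0, 3], 0],
    [[0, 0, 4], 0],
    [[0, 0, 4], 0]
  ]
}}

```text
time_s: 8.35
tool_pos: [0.5372, -0.1363, 0.1144]
tool_rot: [-180.0, 0.0, 19.6]
force: [-1.1, -0.9, -2.4]
grip_width: 0.0492
grasp_force: 30.0
```

```bash
python3 err.py
```

```text
8.35 [ 0.5372 -0.1363  0.1144] [-1.800e+02  1.000e-02  1.964e+01] [-1.1 -0.9 -2.4] [-0.02 -0.02  0.01] hub base z 0.09171997598155492
-0.13342733987569014 -0.20238634560764693
```

Base is at the shoulder. I'll press on in small steps and watch the force.

Request:
{"fn": "arm_command", "kwargs": {
  "series": [
    [[0, 0, 1], 0],
    [[0, 0, 2], 0],
    [[0, 0, 3], 0],
    [[0, 0, 4], 0],
    [[0, 0, 4], 0]
  ]
}}

```text
time_s: 8.85
tool_pos: [0.5371, -0.1363, 0.1103]
tool_rot: [-180.0, 0.0, 19.6]
force: [-0.1, 0.8, -1.3]
grip_width: 0.0496
grasp_force: 30.0
```

There is no reaction force 3 mm below the shoulder, so the tab has dropped into the keyway. I'll stop turning and slide it home.

Request:
{"fn": "arm_command", "kwargs": {
  "series": [
    [[0, 0, 1.5], 0],
    [[0, 0, 3], 0],
    [[0, 0, 4.5], 0],
    [[0, 0, 6], 0],
    [[0, 0, 6], 0]
  ]
}}

```text
time_s: 9.35
tool_pos: [0.5371, -0.1362, 0.1042]
tool_rot: [-180.0, 0.0, 19.6]
force: [-0.5, 0.0, -1.8]
grip_width: 0.0499
grasp_force: 30.0
```

```bash
python3 err.py
```

```text
9.35 [ 0.5371 -0.1362  0.1042] [-1.7998e+02  3.0000e-02  1.9640e+01] [-0.5  0.  -1.8] [ 0.01 -0.03 -0.02] hub base z 0.0815441761327143
-0.040832284707164795 -0.10144734394909352
```

Request:
{"fn": "arm_command", "kwargs": {
  "series": [
    [[0, 0, 2], 0],
    [[0, 0, 4], 0],
    [[0, 0, 6], 0],
    [[0, 0, 8], 0],
    [[0, 0, 9], 0]
  ]
}}

```text
time_s: 9.85
tool_pos: [0.5371, -0.1362, 0.0952]
tool_rot: [-180.0, 0.0, 19.6]
force: [-0.0, -0.1, -1.9]
grip_width: 0.0498
grasp_force: 30.0
```

Request:
{"fn": "arm_command", "kwargs": {
  "series": [
    [[0, 0, 1], 0],
    [[0, 0, 2], 0],
    [[0, 0, 3], 0],
    [[0, 0, 3.5], 0],
    [[0, 0, 3.5], 0]
  ]
}}

```text
time_s: 10.35
tool_pos: [0.5372, -0.1363, 0.092]
tool_rot: [-180.0, 0.0, 19.6]
force: [0.6, 0.2, -1.1]
grip_width: 0.0496
grasp_force: 30.0
```

```bash
python3 err.py
```

```text
10.35 [ 0.5372 -0.1363  0.092 ] [-1.800e+02  1.000e-02  1.964e+01] [ 0.6  0.2 -1.1] [ 0.  0. -0.] hub base z 0.06925169900928062
-0.17157810930135106 -0.20990173533822842
```

Request:
{"fn": "arm_command", "kwargs": {
  "series": [
    [[0, 0, 0.5], 0],
    [[0, 0, 1], 0],
    [[0, 0, 1], 0],
    [[0, 0, 1], 0],
    [[0, 0, 1], 0]
  ]
}}

```text
time_s: 10.85
tool_pos: [0.5374, -0.1363, 0.0914]
tool_rot: [180.0, -0.0, 19.6]
force: [-1.8, 0.6, 5.3]
grip_width: 0.0494
grasp_force: 30.0
```

Request:
{"fn": "arm_command", "kwargs": {
  "series": [
    [[0, 0, 0], 0],
    [[0, 0, 0], 0],
    [[0, 0, 0], 0],
    [[0, 0, 0], 0],
    [[0, 0, 0], 0]
  ],
  "grip": -1
}}

```text
time_s: 11.35
tool_pos: [0.5373, -0.1363, 0.0909]
tool_rot: [-180.0, 0.0, 19.6]
force: [0.3, 0.7, -0.2]
grip_width: 0.0813
grasp_force: 0.0
```

Request:
{"fn": "arm_command", "kwargs": {
  "series": [
    [[0, 0, 0], 0],
    [[0, 0, 0], 0],
    [[0, 0, 0], 0],
    [[0, 0, 0], 0],
    [[0, 0, 0], 0]
  ]
}}

```text
time_s: 11.85
tool_pos: [0.5373, -0.1363, 0.091]
tool_rot: [180.0, -0.0, 19.6]
force: [0.1, -0.3, -0.0]
grip_width: 0.0872
grasp_force: 0.0
```

Seated with about 7 N and released. I'll retreat upward, then back in x for a clear look.

Request:
{"fn": "arm_command", "kwargs": {
  "series": [
    [[0, 0, -15], 0],
    [[0, 0, -45], 0],
    [[0, 0, -80], 0],
    [[0, 0, -115], 0],
    [[0, 0, -140], 0]
  ]
}}

```text
time_s: 12.35
tool_pos: [0.5382, -0.136, 0.2348]
tool_rot: [179.9, -0.2, 19.7]
force: [1.3, -0.3, 0.2]
grip_width: 0.0867
grasp_force: 0.0
```

Request:
{"fn": "arm_command", "kwargs": {
  "series": [
    [[-40, 0, 0], 0],
    [[-80, 0, 0], 0],
    [[-100, 0, 0], 0],
    [[-100, 0, 0], 0],
    [[-100, 0, 0], 0]
  ]
}}

```text
time_s: 12.85
tool_pos: [0.4438, -0.1698, 0.2322]
tool_rot: [179.9, -0.1, 19.6]
force: [0.6, 0.1, -0.1]
grip_width: 0.087
grasp_force: 0.0
```

```bash
python3 - <<'E'
from cell import env, viewer
from h import *
o=env.get_obs();p,d=viewer.read_camera("wrist");c=viewer.calibration("wrist");K=c['K'];T=toolT(o)@c['hand_eye']
print(o['time_s'],o['tool_pos'],o['force'])
C=cloud(K,T,d);P=C[(d>0)&(np.hypot(C[...,0]-.536,C[...,1]+.1367)<.05)]
for a,b in((.112,.116),(.116,.122),(.09,.112),(.073,.081)):
    Q=P[(P[:,2]>a)&(P[:,2]<b)]
    if len(Q):(x,y),r=cv2.minEnclosingCircle(Q[:,:2].astype(np.float32));print(a,len(Q),x,y,r,Q.mean(0))
cv2.imwrite("pics/w5.png",p)
E
```

```text
12.85 [ 0.44381041 -0.16975117  0.23216766] [ 0.61387038  0.14344915 -0.05028991]
0.112 2015 0.5362488627433777 -0.13691668212413788 0.02515105903148651 [ 0.53603762 -0.13668688  0.11487237]
0.116 692 0.5358881950378418 -0.1370648741722107 0.02481534704566002 [ 0.5369327  -0.13674608  0.11683358]
0.09 902 0.5324881076812744 -0.13845765590667725 0.021760547533631325 [ 0.53848085 -0.1362753   0.09899103]
0.073 2280 0.5360825061798096 -0.13704676926136017 0.03617623448371887 [ 0.53048769 -0.13902433  0.0774077 ]
```

View pics/w5.png

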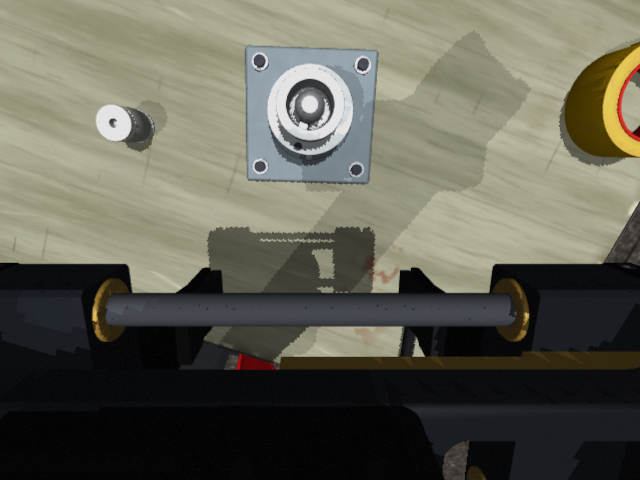

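The hub is on the spindle at about (310,108), level, with its top at 0.115 m and its flange at 0.077 m. Both heights match a hub resting home on the seat disc. The spool is still standing, at about (113,123).

```bash
python3 -c "
from cell import env
print(env.sign_off())"
```

```text
the job is handed in; nothing more can be done
None
```

The hub is keyed onto the spindle, resting home on the seat disc and released. The peak reaction I read was about 7 N, the bystanders were left alone, and the job was handed in at about 13 s (the hand-in gave no verdict).

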